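# Close a battery canister: terminal disk, then lock ring

## Robot

A 6-joint arm with a two-finger parallel gripper is mounted at the origin on the work surface. World frame = base frame: x ahead of the robot, y to its left, z up, the work surface at z = 0. Lengths are in mm, angles in rad, forces in N, time in s.
With the tool pointing down it reaches from about 325 to 850 mm from the base axis. Payload 4.4 kg.
Tool frame: the origin (TCP) lies at the very end of the fingers, on their centre line; the grasp point (between the pads) lies 19 mm behind it (r.hold_point_z is the distance from the TCP to the grasp point, in mm); z points along the fingers, y is the line along which they close (so a half turn about z gives the same grasp; the last joint's range is limited). The gripper opens to 94 mm and grips with 3 to 60 N. Pads are 16 mm wide; open, the fingers measure 119 mm over their backs; the gripper's body (75 mm by 177 mm) begins 78 mm behind the grasp point.
Start: joints at [-0.15, 0.207, 1.542, -0, 1.393, -0.15], TCP at [575.002, -0.012, 205.447] pointing down, gripper open.
Joint ranges: [-2.73, 2.73], [-0.86, 2.22], [0.23, 2.46], [-1.11, 4.25], [0.08, 2.63], [-2.82, 2.82]. Speed limits (rad/s): [2.79, 2.79, 3.14, 3.14, 3.14, 3.14].

## Interface

Orientations are given as a rotation vector (axis times angle).
In Python, from station import readout, vision, r gives the robot as it stands. The module is installed in compiled form; this text tells all that it offers.
- The arm moves only by the tool play_rows, never from a script. Its argument "motion" is a list that holds one entry, the list of rows, each a list of 7 numbers: the turn, a rotation vector about the tool's x, y, z in degrees, then the shift along the tool's x, y, z in mm, then the closure, from 0 (fully open) to 1 (shut). In form: [[[rx, ry, rz, tx, ty, tz, gripper], ...]]. A call has 1 to 20 rows; each row shifts and turns the commanded pose from where the row before left it, along the tool's axes as they then stand; what a row does not reach is not made up. A row lasts 1/12 s, in which the tool goes at most 41.7 mm and 7.16 degrees, less where a joint would pass 70% of its speed; a pose out of reach is approached as far as the arm can. A call is refused whole if a number of a shift passes 41.7 or a number of a turn 7.16, either way. A call with a gripper value outside its range is refused whole. The fingers move at their own pace and stop on an object; "newtons" is the grip in N (left out, the last holds). Time passes only in rows, so rows that do not move let the fingers close. It gives the time, the measured TCP pose, the force, the opening and the grip force at its end, in the units of the state.
- readout.observe(): the state, without advancing time (a new reading comes with each control period).
- vision.camera(name): name is "scene" or "side" or "wrist"; returns a dict with "image" (480x640x3 uint8, red, green, blue), "fx", "fy", "cx", "cy" (pixels), "extrinsics" (4x4, takes a point from camera to world coordinates). Camera axes: x right, y down, z forward; pixel columns grow to the right and rows downward; lengths in mm; the calibration is good to about 2 mm. A picture is of the moment at which its call begins. There is no depth.
- r.hand_in(): hands the job in; it is judged then, once.
The state is a dict: "t": time; "qpos": joint angles; "joint_vel": joint speeds; "joint_efforts": joint torques, N m; "ee_pos": TCP position; "ee_rot": TCP orientation; "contact_force": force on the tool from outside, world axes, zero at the start; "ft_torque": the same for the moment, N m; "width": opening from 0.0 (shut) to 1.0 (fully open); "grasp_force": force on a finger pad.
Only numpy, scipy, OpenCV 4.12 (cv2) and the standard library are available. Lean on these libraries where they do the work, as an engineer would, in place of code of your own. Each camera call takes 0.05 s, during which the arm holds its last target. There are 200 camera calls.

## Task

Close the open black canister that stands clamped in the metal nest: first seat the white terminal disk in its mouth, post up, flat on its seat; then put the eight-sided lock ring over it and screw it clockwise until it is fully home on the disk. The disk is brittle and the thread is plastic, so feel your way and stop as soon as the ring comes up snug; let go of everything and leave the other things on the bench where they are.

Things in the scene. Friction and masses are not known exactly. Their poses are not given: they have to be found in the camera images.
- nest: Aluminium block 110 x 110 x 24 mm fixed to the bench, a dark clamp on its -x side. Origin: centre of its underside, z up. The open black canister stands upright, clamped fast in it, but its axis is up to 2.5 mm off in nest x and in nest y, and it may be turned. The canister is 58 mm diameter up to 60 mm above the bench; then a neck of 46 mm outer diameter up to the rim at 77 mm.
- mouth (a point): Nominal centre of the mouth at rim height: on the nest's axis, 77 mm above the bench; the true mouth is up to 2.5 mm off in nest x and in y. The mouth is a bore 38 mm in diameter and 3 mm deep, its flat seat at 74 mm.
- pins (a point): Nominal place, on the nest's +x axis, of one of the canister's three thread pins, which stick out of the neck 120 degrees apart: 4 mm thick, ends 27.5 mm from the axis, centres 72 mm above the bench. The canister is turned by up to 0.35 rad either way from this (unmeasured).
- disk: White ceramic disk, 36 mm diameter, 5 mm thick, with a central steel post on top. Origin: centre of its underside, z along the post. Lies loose, post up. Seated in the mouth (1 mm free all round) its origin is 74 mm above the bench, its top 2 mm above the rim. Brittle: breaks if the ring presses on it with over 45 N or the gripper squeezes or pushes it with over 90 N.
- post_top (a point): Top of the disk's post, which is 14 mm in diameter and 20 mm tall; 25 mm above the disk's underside.
- ring: Loose aluminium lock ring, eight-sided, 64 mm across flats, 69 mm across corners, 20 mm tall, lying right way up. Origin: centre of its underside, z up. Flat faces are centred on its x axis and every 45 degrees. It goes over the neck with 1 mm free all round. Its thread strips when ring and canister press on each other with over 80 N.
- ring_lip (a point): Centre of the underside of the inward lip at the ring's top (17 mm above the ring's origin); lip 3 mm thick, its hole 26 mm. The ring is fully home when this lip meets the seated disk: ring origin 62 mm above the bench. Turning further, it comes up hard 0.2 to 0.4 rad later.
- ring_gap (a point): Middle of one of three entry gaps in the ring's underside (28 degrees wide, 120 apart, this one centred 14 degrees clockwise of the ring's x axis) that admit the pins to helical grooves. Off the gaps it rests on the pins, origin at 74 mm; in them it drops 7 mm. Clockwise from above then lets it down 5.3 mm per rad (1.2 mm play), home after 0.9 to 1.4 rad; counter-clockwise is blocked.
- finished: Bystander: a canister already closed, 58 mm in diameter and 100 mm tall, fixed; origin at the centre of its underside.
- pack_a: Bystander: black battery pack 30 x 50 x 79 mm with a steel top, standing loose; origin at the centre of its underside.
- pack_b: Bystander: a second such pack.
- spacer: Bystander: plain round aluminium disc, 42 mm in diameter, 12 mm tall; origin at the centre of its underside.
- flux: Bystander: small bottle, 34 mm in diameter, 70 mm tall; origin at the centre of its underside.
- solder: Bystander: small steel wire reel standing on its flange, 54 mm in diameter, 38 mm tall; origin at the centre of its underside.
- driver: Bystander: screwdriver 170 mm long lying on the bench; origin about the middle of its underside.
Things that resemble listed ones, but are neither listed nor needed, are in the scene too. Of the things that look like the disk, the largest one is meant.

How it is judged (in metres and radians):
On the way:
1. the disk sits flat on its seat in the mouth before the ring comes near (z of disk in the frame of nest between 0.072 and 0.0752 m and horizontal distance between disk and nest below 0.008 m and angle between disk's own z axis and vertical below 0.04 rad and horizontal distance between ring and nest above 0.07 m), for 0.2 s.
At the end, for the whole second after the job is handed in: The disk lies flat on its seat in the mouth (its underside 74 mm above the bench, within 1.2 mm, tilt under 0.04 rad) and the ring is screwed fully home on it (underside 62 mm above the bench, at most 1.2 mm high, tilt under 0.04 rad), both at rest and released (z of disk in the frame of nest between 0.072 and 0.0752 m and horizontal distance between each of disk, ring and nest below 0.008 m and angle between each of disk, ring's own z axis and vertical below 0.04 rad and z of ring in the frame of nest between 0.06 and 0.0632 m and linear speed of each of ring, disk below 0.01 m/s); the robot touches nothing.
It fails at once if the ring presses on the brittle disk with more than 45 N (contact force between ring and disk above 45 N).
It fails at once if the gripper squeezes or pushes the disk with more than 90 N (both fingers together) (contact force between the fingers and disk above 90 N).
It fails at once if ring and canister press on each other with more than 80 N (contact force between ring and nest above 80 N).
It fails at once if a bystander is pushed more than 20 mm (distance of any of pack_a, pack_b, spacer, flux, solder, driver from where it was at the start of the episode above 0.02 m).
It also fails if it takes over 72 s, if anything falls off the work surface, if the arm or the gripper's body presses on something with over 40 N, if the wrist force passes 120 N, or if a joint passes its speed limit or range.

## Working session

There is one attempt and no reset: what is moved stays moved. The work goes in short steps, Python scripts to look and compute and a tool call to move; the robot and the scene stay as the last step left them, time stands still between calls to the robot, and variables do not carry over. Pictures are saved under pics/ and viewed, at most 10 in all, crops included, and the job is handed in when it is done.

Besides the shell and the picture viewer there is one more tool, called as name(argument=value, ...) on one line, values as JSON. play_rows: Moves the arm, as the interface text tells. Its arguments: {"type":"object","properties":{"motion":{"type":"array","items":{"type":"array","items":{"type":"array","items":{"type":"number"}}}},"newtons":{"type":"number"}},"required":["motion"]}

```bash
mkdir -p pics; cat > h.py <<'E'
import numpy as np, cv2, json
from scipy.spatial.transform import Rotation as R
from station import readout, vision, r
def snap(name,fn):
    c=vision.camera(name); cv2.imwrite('pics/%s.png'%fn,c['image'][:,:,::-1])
    np.savez('pics/%s.npz'%fn,K=np.array([c['fx'],c['fy'],c['cx'],c['cy']]),T=c['extrinsics']); return c
def pix2w(fn,u,v,z):
    d=np.load('pics/%s.npz'%fn); fx,fy,cx,cy=d['K']; T=d['T']
    ray=T[:3,:3]@np.array([(u-cx)/fx,(v-cy)/fy,1]); o=T[:3,3]
    return (o+ray*(z-o[2])/ray[2])
def w2pix(fn,p):
    d=np.load('pics/%s.npz'%fn); fx,fy,cx,cy=d['K']; T=d['T']
    q=T[:3,:3].T@(np.array(p)-T[:3,3]); return np.array([fx*q[0]/q[2]+cx,fy*q[1]/q[2]+cy])
E
python3 - <<'E'
from h import *
for n in ['scene','wrist','side']:
    c=snap(n,n+'0'); print(n,c['fx'],np.round(c['extrinsics'],3).tolist())
s=readout.observe(); print({k:np.round(v,3).tolist() for k,v in s.items()})
print(r.hold_point_z)
E
```

```text
scene 473.86127032823185 [[-0.652, 0.486, -0.582, 1162.353], [0.758, 0.417, -0.502, 551.229], [-0.001, -0.768, -0.64, 700.519], [0.0, 0.0, 0.0, 1.0]]
wrist 401.9462316071569 [[1.0, 0.001, -0.003, 574.669], [0.0, -0.968, -0.25, 72.979], [-0.003, 0.25, -0.968, 383.451], [0.0, 0.0, 0.0, 1.0]]
side 527.3314848291961 [[0.907, -0.239, 0.348, 253.609], [-0.422, -0.479, 0.77, -645.093], [-0.018, -0.845, -0.535, 560.459], [0.0, 0.0, 0.0, 1.0]]
{'t': 0.15, 'qpos': [-0.151, 0.207, 1.543, 0.0, 1.393, -0.15], 'joint_vel': [-0.001, -0.004, -0.005, 0.001, -0.001, -0.001], 'joint_efforts': [0.0, -37.131, -28.181, 0.07, 0.033, -0.0], 'ee_pos': [574.391, 0.085, 204.559], 'ee_rot': [-2.22, -2.22, 0.002], 'contact_force': [-1.036, -0.483, -0.452], 'ft_torque': [-0.013, 0.02, -0.015], 'grasp_force': 0.0, 'width': 0.995}
18.8
```

View pics/scene0.png

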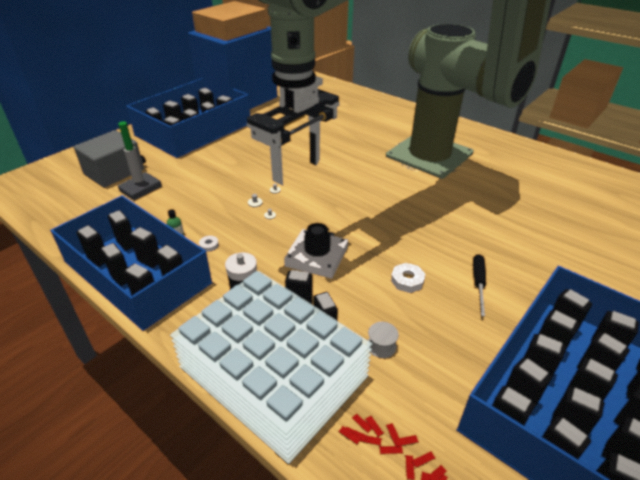

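View pics/wrist0.png

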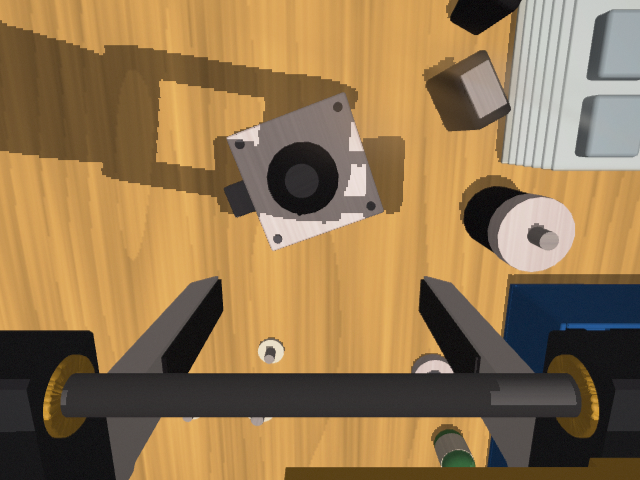

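The scene view shows the ring at (408,277), the nest at (318,250), three small disks near (255,201), (275,188) and (270,214), and another round thing at (208,242). The wrist view shows the mouth at (302,180) and disk candidates behind the finger crossbar.

```bash
python3 - <<'E'
from h import *
for n,u,v,z in [('ring',408,272,20),('mouth',318,228,77),('d255',255,201,5),('d275',275,188,5),('d270',270,214,5),('o208',208,242,12),('o383',383,330,38),('fin',240,262,95),('drv',480,285,10),('flux',174,220,40)]:
    print(n,pix2w('scene0',u,v,z).round(0))
print('mouthW',pix2w('wrist0',302,180,74).round(1), 'd', pix2w('wrist0',270,351,5).round(1), pix2w('wrist0',433,366,5).round(1))
a=cv2.imread('pics/scene0.png')[165:295,160:300]; b=cv2.imread('pics/side0.png')
a=cv2.resize(a,None,fx=4,fy=4,interpolation=cv2.INTER_CUBIC)
cv2.imwrite('pics/a.png',a)
E
```

```text
ring [495. 233.  20.]
mouth [559.  43.  77.]
d255 [ 510. -210.    5.]
d275 [ 434. -213.    5.]
d270 [ 524. -141.    5.]
o208 [ 697. -166.   12.]
o383 [669. 288.  38.]
fin [752.  13.  95.]
drv [422. 361.  10.]
flux [ 716. -258.   40.]
mouthW [559.6  41.9  74. ] d [ 520.8 -142.8    5. ] [ 692.4 -160.1    5. ]
```

View pics/side0.png

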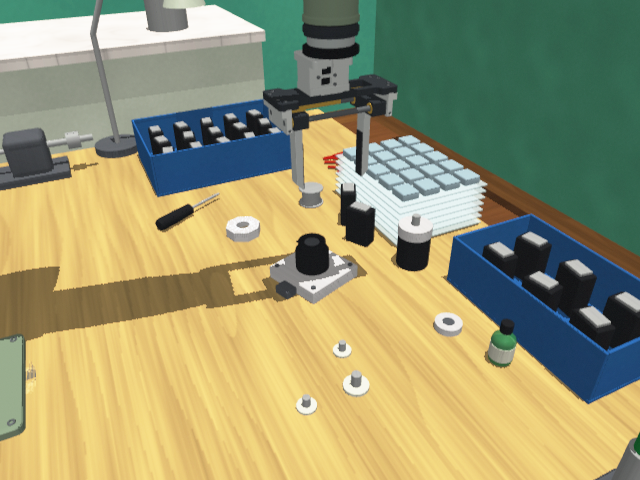

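View pics/a.png

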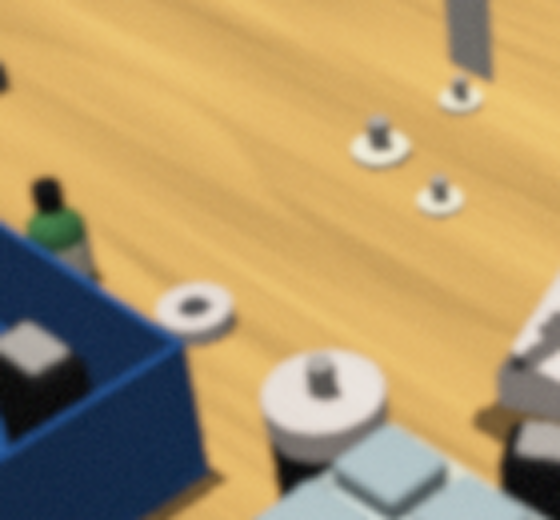

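The disk I want is the largest of the three, at about (510,-210). The ring is at (495,233), the spacer at (697,-166) and the mouth at about (559,42). I'll move so the wrist camera sees the disk from near.

play_rows(motion=[[[0,0,0,-26,-6.4,0,0.5],[0,0,0,-26,-6.4,0,0.5],[0,0,0,-26,-6.4,0,0.5],[0,0,0,-26,-6.4,0,0.5],[0,0,0,-26,-6.4,10,0.5],[0,0,0,-26,-6.4,10,0.5],[0,0,0,-26,-6.4,10,0.5],[0,0,0,-26,-6.4,10,0.5],[0,0,0,-26,-6.4,10,0.5],[0,0,0,-26,-6.4,10,0.5],[0,0,0,0,0,0,0.5],[0,0,0,0,0,0,0.5],[0,0,0,0,0,0,0.5]]], newtons=20)

```text
t: 1.23
ee_pos: [511.0, -259.5, 145.3]
ee_rot: [-2.221, -2.221, -0.001]
contact_force: [-0.4, -0.3, 0.8]
width: 0.498
grasp_force: 0.0
```

```bash
python3 - <<'E'
from h import *
c=snap('wrist','w1'); c=snap('side','s1'); s=readout.observe(); print(s['ee_pos'],s['ee_rot'],s['width'],s['t'])
for p in [(510,-210,5),(510,-210,25)]: print(w2pix('w1',p),w2pix('s1',p))
E
```

```text
[ 511.54894456 -259.13702545  145.91939485] [2.21968253e+00 2.22242478e+00 6.80467298e-04] 0.497350691743977 1.3333
[319.46747171 168.8259918 ] [356.34304851 381.02480874]
[319.37611347 170.82744171] [356.72798773 370.6828861 ]
```

View pics/w1.png

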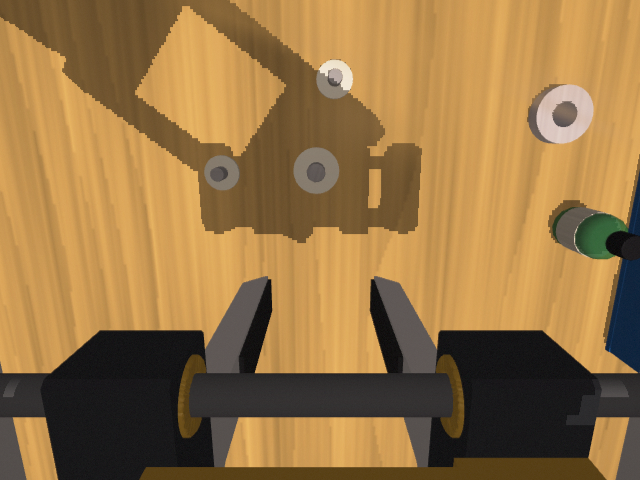

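The disk is at (316,171) with its post in the same spot, so its world position is about (507.5,-212). I'll move above it and check from close.

play_rows(motion=[[[0,0,0,12,-1,15,0.5],[0,0,0,12,-1,20,0.5],[0,0,0,12,-1,20,0.5],[0,0,0,11,-0.8,20,0.5],[0,0,0,0,0,20,0.5],[0,0,0,0,0,10,0.5],[0,0,0,0,0,0,0.5],[0,0,0,0,0,0,0.5]]])

```text
t: 2.0
ee_pos: [507.6, -212.7, 40.8]
ee_rot: [2.22, 2.222, 0.0]
contact_force: [0.6, 0.1, 0.3]
width: 0.501
grasp_force: 0.0
```

```bash
python3 - <<'E'
from h import *
c=snap('wrist','w2'); s=readout.observe(); print(s['ee_pos'],s['t'])
p=s['ee_pos']; print('tcp pix',w2pix('w2',p)); 
for z in (5,25): print(w2pix('w2',(p[0],p[1],z)), pix2w('w2',316,300,z))
a=cv2.imread('pics/w2.png')[180:380,200:440]; cv2.imwrite('pics/w2c.png',cv2.resize(a,None,fx=3,fy=3))
E
```

```text
[ 508.31829087 -213.36047432   41.61387643] 2.05
tcp pix [322.0548482  297.86733557]
[321.84570742 272.81754829] [ 504.99297481 -229.79625884    5.        ]
[321.95107433 285.43784496] [ 505.23661459 -221.41399612   25.        ]
```

View pics/w2c.png

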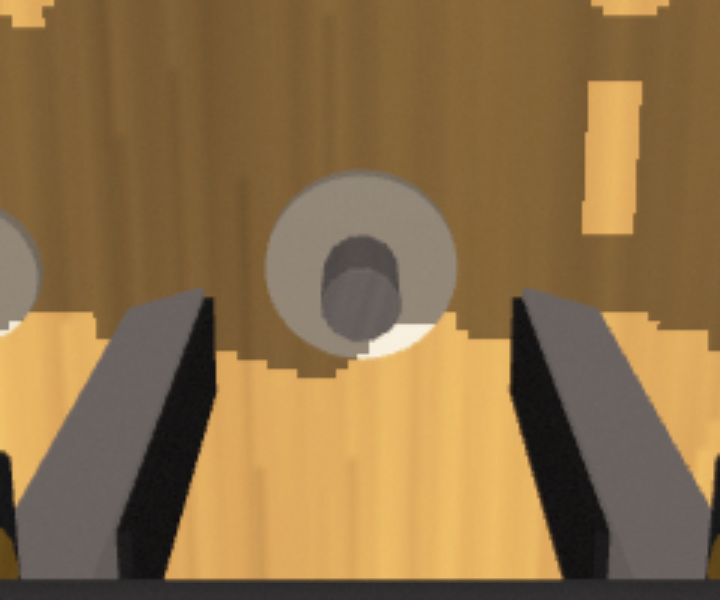

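The post top is at crop (361,305), about 4 px up-image of the tool axis, so I need +1.9 mm in y. Then descend and grip the post.

play_rows(motion=[[[0,0,0,1.9,-0.2,8,0.5],[0,0,0,0,0,8,0.5],[0,0,0,0,0,8,0.5],[0,0,0,0,0,5,0.5],[0,0,0,0,0,3,0.5],[0,0,0,0,0,0,0.5],[0,0,0,0,0,0,0.7],[0,0,0,0,0,0,0.9],[0,0,0,0,0,0,0.9],[0,0,0,0,0,0,0.9],[0,0,0,0,0,0,0.9],[0,0,0,0,0,0,0.9]]], newtons=20)

```text
t: 3.05
ee_pos: [507.2, -211.2, 8.7]
ee_rot: [2.221, 2.221, 0.0]
contact_force: [0.2, 0.7, 1.2]
width: 0.139
grasp_force: 20.0
```

play_rows(motion=[[[0,0,0,0,0,-6,0.9],[0,0,0,0,0,-16,0.9],[0,0,0,0,0,-24,0.9],[0,0,0,0,0,-24,0.9],[0,0,0,20,6.5,-20,0.9],[0,0,0,25,6.5,-20,0.9],[0,0,0,25,6.5,-12,0.9],[0,0,0,25,6.5,0,0.9],[0,0,0,25,6.5,0,0.9],[0,0,0,25,6.5,0,0.9],[0,0,0,25,6.5,0,0.9],[0,0,0,21,6.5,0,0.9],[0,0,0,0,0,0,0.9],[0,0,0,0,0,0,0.9],[0,0,0,0,0,0,0.9]]])

```text
t: 4.3
ee_pos: [558.7, -20.6, 130.6]
ee_rot: [2.221, 2.222, -0.001]
contact_force: [-1.0, 0.4, -1.0]
width: 0.139
grasp_force: 20.0
```

```bash
python3 - <<'E'
from h import *
c=snap('wrist','w3'); s=readout.observe(); print(s['ee_pos'],s['ee_rot'],s['t'],s['width'],s['grasp_force'])
p=s['ee_pos']; print('tcp pix',w2pix('w3',p),'disk',w2pix('w3',p-[0,0,3.4]),'post top',w2pix('w3',p+[0,0,16.6]))
print(w2pix('w3',(559.5,42,77)))
a=cv2.imread('pics/w3.png')[20:380,160:480]; cv2.imwrite('pics/w3c.png',cv2.resize(a,None,fx=1.6,fy=1.6))
E
```

```text
[558.70167763 -21.00727177 130.49673485] [ 2.22214140e+00  2.22053087e+00 -9.20214858e-04] 4.35 0.14003179238708743 19.99981462955475
tcp pix [320.50954559 296.5765135 ] disk [320.51579185 293.89443189] post top [320.47568877 311.11429479]
[322.02405125 156.61345364]
```

View pics/w3c.png

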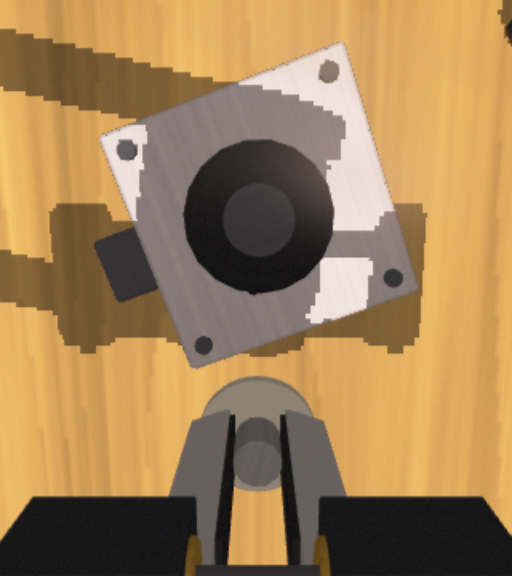

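The disk is held at crop (258,433). The canister is at crop (258,217), but the neck and bore edges don't show against the black, so I'll pull them out numerically.

```bash
python3 - <<'E'
from h import *
g=cv2.imread('pics/w3.png').sum(2)
print(w2pix('w3',(559,42,74)),w2pix('w3',(559,42,60)))
print('row156',g[156,270:376].tolist()); print('col322',g[100:210,322].tolist())
E
```

```text
[321.13850374 156.37409372] [321.124145   155.33337587]
row156 [365, 363, 366, 367, 364, 111, 57, 69, 75, 77, 68, 75, 70, 76, 78, 80, 74, 76, 62, 81, 71, 82, 77, 70, 78, 77, 78, 70, 84, 137, 159, 162, 166, 163, 161, 164, 165, 164, 165, 169, 169, 165, 174, 169, 176, 170, 166, 165, 168, 167, 168, 169, 162, 169, 171, 166, 170, 172, 170, 177, 173, 175, 172, 167, 175, 173, 171, 176, 170, 177, 178, 181, 188, 183, 154, 132, 124, 127, 125, 136, 132, 138, 134, 138, 141, 135, 139, 150, 146, 154, 152, 155, 152, 159, 162, 164, 162, 160, 395, 681, 687, 689, 690, 689, 685, 685]
col322 [387, 392, 389, 392, 394, 393, 392, 220, 148, 149, 150, 160, 145, 155, 156, 153, 151, 158, 153, 149, 150, 145, 151, 148, 152, 152, 151, 145, 147, 147, 141, 146, 146, 136, 163, 197, 186, 183, 186, 187, 179, 176, 179, 180, 175, 176, 172, 177, 177, 180, 173, 174, 171, 168, 169, 170, 162, 163, 163, 163, 165, 167, 158, 157, 155, 156, 163, 160, 157, 157, 162, 150, 152, 152, 164, 155, 156, 162, 160, 163, 120, 67, 66, 58, 57, 78, 59, 57, 65, 63, 63, 58, 55, 51, 63, 65, 61, 59, 65, 62, 52, 43, 50, 281, 368, 377, 380, 383, 384, 377]
```

```bash
python3 - <<'E'
from h import *
from scipy.optimize import least_squares
g=cv2.imread('pics/w3.png').astype(int).sum(2).astype(float)
gs=cv2.GaussianBlur(g,(3,3),0.7)
def edges(c,r0,r1,sgn,th):
    out=[]
    for a in np.arange(0,360,3):
        d=np.array([np.cos(np.radians(a)),np.sin(np.radians(a))]); rr=np.arange(r0,r1,.25)
        P=np.array(c)+rr[:,None]*d
        v=cv2.remap(gs.astype(np.float32),P[:,0].astype(np.float32)[None],P[:,1].astype(np.float32)[None],1)[0]
        dv=np.abs(np.gradient(v)); i=dv.argmax()
        if dv[i]>th: out.append((*P[i],a,rr[i]))
    return np.array(out)
def fit(E,z,R0):
    def f(q):
        th=np.linspace(0,2*np.pi,721); C=np.array([w2pix('w3',(q[0]+q[2]*np.cos(t),q[1]+q[2]*np.sin(t),z)) for t in th[::6]])
        return [cv2.pointPolygonTest(C.astype(np.float32)[:,None],(float(x),float(y)),True) for x,y in E[:,:2]]
    s=least_squares(f,[559,42,R0],loss='soft_l1',f_scale=.5,diff_step=1e-4); return s.x.round(2),np.round(s.fun,1)
E=edges((321.5,155.2),42,52,1,8); q,res=fit(E,60,29); print('body',q,len(E)); print([(int(a),x) for a,x in zip(E[:,2],res) if abs(x)>.8])
E=edges((321.5,157.2),18,28,1,4); q,res=fit(E,74,13.5); print('inner',q,len(E),np.abs(res).mean())
# held disk
E=edges((321.2,291),32,40,1,6); E=E[(E[:,2]>190)&(E[:,2]<350)]; p=readout.observe()['ee_pos']
q,res=fit(E,p[2]-3.4,18); print('disk',q,np.abs(res).mean(),'tcp',p, len(E))
E
cat > /dev/null
```

```text
body [559.17  41.58  28.53] 120
[(96, np.float64(-1.3)), (327, np.float64(-2.3)), (330, np.float64(-0.9))]
inner [559.12  41.42  12.94] 120 0.1991666666666667
disk [574.26 290.54 296.44] 7.9415094339622625 tcp [558.70167763 -21.00727177 130.49673485] 53
```

```bash
python3 - <<'E'
from h import *
from scipy.optimize import least_squares
g=cv2.imread('pics/w3.png').astype(int).sum(2).astype(float); gs=cv2.GaussianBlur(g,(3,3),0.7).astype(np.float32)
def edge(c,a,r0,r1):
    d=np.array([np.cos(np.radians(a)),np.sin(np.radians(a))]); rr=np.arange(r0,r1,.25); P=(np.array(c)+rr[:,None]*d).astype(np.float32)
    v=cv2.remap(gs,P[:,0][None].copy(),P[:,1][None].copy(),1)[0]; i=np.abs(np.gradient(v)).argmax(); return (*P[i],rr[i])
p=np.array([558.7,-20.8,130.5])
E=np.array([edge((321.2,291),a,31,42) for a in list(range(200,341,3))]); z=p[2]-3.4
W=np.array([pix2w('w3',u,v,z)[:2] for u,v,_ in E])
s=least_squares(lambda q:np.hypot(*(W-q[:2]).T)-18,[p[0],p[1]],loss='soft_l1',f_scale=.3); print('disk R18',s.x,np.abs(s.fun).mean())
# bumps: radius over 60-plane
c=(321.5,155.2)
for rng in (range(84,110),range(316,342)):
    o=[]
    for a in rng:
        u,v,_=edge(c,a,42,53); w=pix2w('w3',u,v,60)[:2]-[559.17,41.58]; o.append((a,round(float(np.hypot(*w)),1)))
    print(o)
E
```

```text
disk R18 [558.67972371 -19.20901427] 0.1334518229704565
[(84, 28.6), (85, 28.4), (86, 28.6), (87, 28.6), (88, 28.4), (89, 28.4), (90, 28.6), (91, 28.4), (92, 29.2), (93, 29.1), (94, 29.1), (95, 29.4), (96, 29.4), (97, 29.2), (98, 28.6), (99, 28.3), (100, 28.1), (101, 28.3), (102, 28.6), (103, 28.7), (104, 28.8), (105, 28.9), (106, 28.4), (107, 28.6), (108, 28.6), (109, 28.5)]
[(316, 28.7), (317, 28.4), (318, 28.7), (319, 28.4), (320, 28.4), (321, 28.6), (322, 28.5), (323, 28.3), (324, 28.4), (325, 28.4), (326, 30.1), (327, 29.9), (328, 29.9), (329, 29.3), (330, 29.0), (331, 28.8), (332, 28.5), (333, 28.5), (334, 28.8), (335, 28.7), (336, 28.5), (337, 28.7), (338, 28.6), (339, 28.4), (340, 28.4), (341, 28.4)]
```

play_rows(motion=[[[0,0,0,12,0.1,0,0.9],[0,0,0,16,0.1,4,0.9],[0,0,0,16,0.1,12,0.9],[0,0,0,12,0.1,12,0.9],[0,0,0,4.7,0,8,0.9],[0,0,0,0,0,4.4,0.9],[0,0,0,0,0,0,0.9],[0,0,0,0,0,0,0.9],[0,0,0,0,0,1,0.9],[0,0,0,0,0,1,0.9],[0,0,0,0,0,1,0.9],[0,0,0,0,0,1,0.9],[0,0,0,0,0,0.5,0.9],[0,0,0,0,0,0,0.9]]], newtons=20)

```text
t: 5.52
ee_pos: [559.3, 40.5, 85.5]
ee_rot: [-2.222, -2.221, 0.0]
contact_force: [-0.0, 0.2, -0.1]
width: 0.14
grasp_force: 20.0
```

play_rows(motion=[[[0,0,0,0,0,0.5,0.9],[0,0,0,0,0,0.5,0.9],[0,0,0,0,0,0.3,0.9],[0,0,0,0,0,0,0.9]]])

```text
t: 5.85
ee_pos: [559.3, 40.6, 84.1]
ee_rot: [-2.221, -2.221, 0.0]
contact_force: [-0.5, -0.2, 0.6]
width: 0.142
grasp_force: 20.0
```

play_rows(motion=[[[0,0,0,0,0,0.4,0.9],[0,0,0,0,0,0.4,0.9],[0,0,0,0,0,0.4,0.9],[0,0,0,0,0,0,0.9]]])

```text
t: 6.18
ee_pos: [559.3, 40.6, 82.9]
ee_rot: [-2.221, -2.221, 0.0]
contact_force: [0.4, -0.0, -0.1]
width: 0.138
grasp_force: 20.0
```

play_rows(motion=[[[0,0,0,0,0,0.3,0.9],[0,0,0,0,0,0.3,0.9],[0,0,0,0,0,0,0.9]]])

```text
t: 6.43
ee_pos: [559.5, 40.6, 82.7]
ee_rot: [2.221, 2.221, 0.0]
contact_force: [-0.6, -0.1, 1.5]
width: 0.144
grasp_force: 20.0
```

play_rows(motion=[[[0,0,0,0,0,0,0.5],[0,0,0,0,0,0,0.5],[0,0,0,0,0,0,0.5],[0,0,0,0,0,0,0.5],[0,0,0,0,0,-10,0.5],[0,0,0,0,0,-15,0.3],[0,0,0,-20,-5,-15,0],[0,0,0,-20,-5,-15,0],[0,0,0,0,0,-8,0],[0,0,0,0,0,0,0],[0,0,0,0,0,0,0]]])

```text
t: 7.35
ee_pos: [550.0, 0.9, 146.3]
ee_rot: [2.221, 2.22, 0.002]
contact_force: [-0.4, 0.6, -0.8]
width: 0.881
grasp_force: 0.0
```

```bash
python3 - <<'E'
from h import *
snap('wrist','w4'); s=readout.observe(); print(s['ee_pos'],s['width'],s['t'])
a=cv2.imread('pics/w4.png'); c=w2pix('w4',(559.2,41.5,79)); print(c)
u,v=c.round().astype(int); b=cv2.resize(a[v-75:v+75,u-75:u+75],(500,500))
snap('side','s4'); q=w2pix('s4',(559,41.5,79)).round().astype(int); b2=cv2.resize(cv2.imread('pics/s4.png')[q[1]-40:q[1]+40,q[0]-40:q[0]+40],(500,500),interpolation=cv2.INTER_CUBIC)
n='pics/'; cv2.imwrite(n+'ab4.png',cv2.resize(np.hstack([b,b2]),(800,400)))
E
```

```text
[549.28482675   1.20854802 145.29933774] 0.9294049072988999 7.4
[335.49030926 192.27536354]
```

View pics/ab4.png

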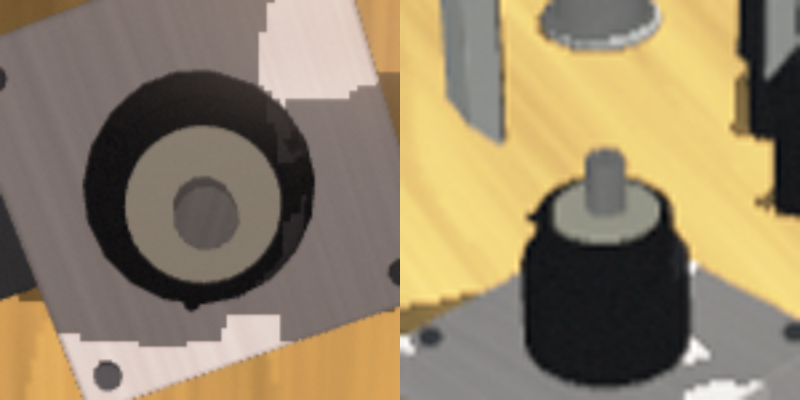

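The disk is seated flat, centred in both views, with a pin visible at about -94° (left panel (191,305)). Next I look at the ring from near.

play_rows(motion=[[[0,0,0,20,-6,0,0],[0,0,0,24,-7,0,0],[0,0,0,24,-7,0,0],[0,0,0,24,-7,0,0],[0,0,0,24,-7,0,0],[0,0,0,24,-7,0,0],[0,0,0,24,-7,0,0],[0,0,0,16,-6.5,0,0],[0,0,0,0,0,0,0],[0,0,0,0,0,0,0],[0,0,0,0,0,0,0]]])

```text
t: 8.37
ee_pos: [494.5, 180.4, 144.7]
ee_rot: [-2.22, -2.222, 0.002]
contact_force: [0.3, -0.9, 0.1]
width: 0.999
grasp_force: 0.0
```

```bash
python3 - <<'E'
from h import *
snap('wrist','w5'); s=readout.observe(); print(s['ee_pos'],s['qpos'],s['t'])
a=cv2.imread('pics/w5.png'); c=w2pix('w5',(495,233,20)); print(c); u,v=c.round().astype(int)
y0,x0=max(v-90,0),u-110; cv2.imwrite('pics/w5c.png',cv2.resize(a[y0:v+90,x0:u+110],None,fx=3,fy=3)); print(x0,y0)
g=a.astype(int); m=((g[:,:,2]-g[:,:,0])<35)&(g.sum(2)>200); m=m.astype(np.uint8)
n,l,st,ce=cv2.connectedComponentsWithStats(m); 
for i in range(1,n):
    if st[i,4]>800: print(st[i],ce[i])
E
```

```text
[494.86394014 180.03724181 144.91197723] [ 1.84749216e-01  1.64005698e-01  1.72312197e+00 -4.09531549e-04
  1.25537687e+00  1.85184580e-01] 8.4167
[321.46936409 165.99387154]
211 76
[ 522   38  104   86 6641] [576.13235958  81.11097726]
[ 277  114   93   95 5227] [322.90319495 160.98603405]
[ 606  274   34   57 1534] [624.13754889 304.6916558 ]
[ 108  276  110   97 3188] [163.10759097 331.07465496]
[ 424  276  110   97 3172] [478.05674653 331.15416141]
[ 318  313  136   61 5181] [385.36575951 349.59718201]
[ 107  417   54   63 1996] [128.24248497 441.54759519]
[ 317  417   67   44 1161] [356.13867356 434.98449612]
[ 481  417   54   50 1775] [512.26591549 437.70084507]
```

View pics/w5c.png

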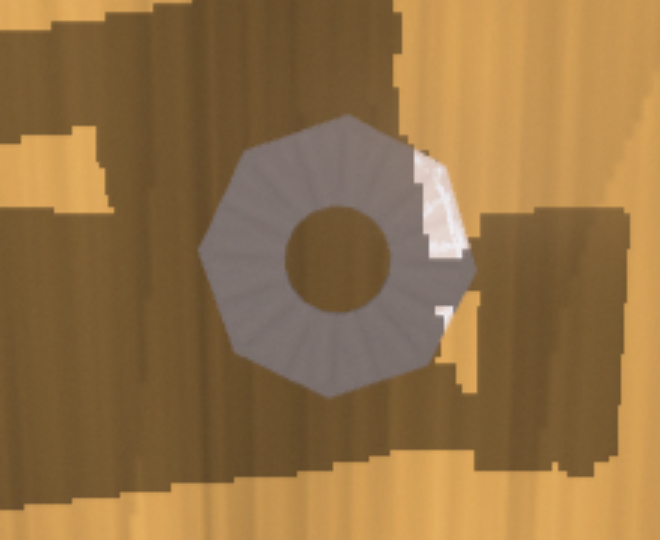

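The octagon's corners are at crop (476,268), (348,115) and so on, with the hole at (338,259). That puts the ring at about (496.8,236.2) with faces at 18.5° mod 45°. I'll align the gripper, descend and grip.

play_rows(motion=[[[0,0,0,14,0.5,10,0],[0,0,0,14,0.5,15,0],[0,0,0,14,0.5,15,0],[0,0,0,14,0.6,15,0],[0,0,-6.5,0,0,15,0],[0,0,-6,0,0,15,0],[0,0,-6,0,0,15,0],[0,0,0,0,0,15,0],[0,0,0,0,0,12,0],[0,0,0,0,0,8,0],[0,0,0,0,0,5,0],[0,0,0,0,0,2,0],[0,0,0,0,0,0,0],[0,0,0,0,0,0,0.2],[0,0,0,0,0,0,0.4],[0,0,0,0,0,0,0.6],[0,0,0,0,0,0,0.6],[0,0,0,0,0,0,0.6],[0,0,0,0,0,0,0.6]]], newtons=25)

```text
t: 10.0
ee_pos: [497.1, 236.7, 3.9]
ee_rot: [1.835, 2.55, 0.0]
contact_force: [-1.5, -0.2, 1.9]
width: 0.679
grasp_force: 25.0
```

play_rows(motion=[[[0,0,0,0,0,-6,0.6],[0,0,0,0,0,-16,0.6],[0,0,0,0,0,-25,0.6],[0,0,0,0,0,-25,0.6],[0,0,0,0,0,-25,0.6],[0,0,0,0,0,-20,0.6],[0,0,0,0,0,-5,0.6],[0,0,0,0,0,0,0.6],[0,0,0,0,0,0,0.6],[0,0,0,0,0,0,0.6]]])

```text
t: 10.83
ee_pos: [495.5, 236.1, 123.5]
ee_rot: [-1.834, -2.548, 0.005]
contact_force: [0.3, 0.1, -1.2]
width: 0.681
grasp_force: 25.0
```

```bash
python3 - <<'E'
from h import *
snap('wrist','w6'); s=readout.observe(); print(s['ee_pos'],s['ee_rot'],s['qpos'],s['contact_force'],s['t'])
p=s['ee_pos']; c=w2pix('w6',p+[0,0,16.7]); print(c); u,v=c.round().astype(int)
a=cv2.imread('pics/w6.png'); y0,x0=v-75,u-100; cv2.imwrite('pics/w6c.png',cv2.resize(a[y0:v+75,x0:u+100],None,fx=3,fy=3)); print(x0,y0)
E
```

```text
[495.41858316 236.10857315 123.33708738] [-1.83407041 -2.54761723  0.00497909] [ 2.87021871e-01  2.36119123e-01  1.68513289e+00 -6.05362769e-06
  1.22435118e+00 -3.58369292e-02] [-0.47012376 -0.14962438 -0.9977513 ] 10.8833
[319.84171144 310.19975025]
220 235
```

View pics/w6c.png

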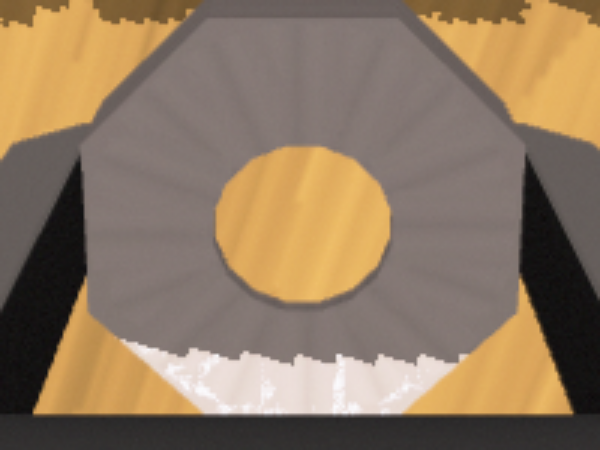

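The ring is held squarely: hole at crop (303,222), on the tool axis within 0.5 mm. I'll turn to yaw 100° and re-measure the mouth from that yaw, which shows any camera bias.

play_rows(motion=[[[0,0,-6.8,0,0,-1,0.6],[0,0,-6.8,0,0,-1,0.6],[0,0,-6.8,0,0,-1,0.6],[0,0,-6.8,0,0,-1,0.6],[0,0,-6.8,0,0,-1,0.6],[0,0,-6.8,0,0,0,0.6],[0,0,-6.8,0,0,0,0.6],[0,0,-6.8,0,0,0,0.6],[0,0,-6.8,0,0,0,0.6],[0,0,-6.8,0,0,0,0.6],[0,0,-6.8,0,0,0,0.6],[0,0,-6.8,0,0,0,0.6],[0,0,0,0,0,0,0.6],[0,0,0,0,0,0,0.6]]])

```text
t: 12.05
ee_pos: [496.1, 236.3, 129.0]
ee_rot: [0.271, -3.127, 0.001]
contact_force: [0.1, -0.7, -0.7]
width: 0.679
grasp_force: 25.0
```

play_rows(motion=[[[0,0,0,-9,-20.3,0,0.6],[0,0,0,-9,-20.3,0,0.6],[0,0,0,-9,-20.3,0,0.6],[0,0,0,-9,-20.3,0,0.6],[0,0,0,-9,-20.3,0,0.6],[0,0,0,-9,-20.3,0,0.6],[0,0,0,-9,-20.3,0,0.6],[0,0,0,-9,-20.3,0,0.6],[0,0,0,-9,-20.3,0,0.6],[0,0,0,-9,-20.3,0,0.6],[0,0,0,0,0,0,0.6],[0,0,0,0,0,0,0.6],[0,0,0,0,0,0,0.6]]])

```text
t: 13.13
ee_pos: [620.3, 53.0, 129.6]
ee_rot: [0.274, -3.128, -0.001]
contact_force: [-0.3, 0.4, -1.4]
width: 0.677
grasp_force: 25.0
```

```bash
cat >> h.py <<'E'
from scipy.optimize import least_squares
def edgepts(fn,xy,z,R0,w,th=6):
    g=cv2.GaussianBlur(cv2.imread('pics/%s.png'%fn).astype(np.float32).sum(2),(3,3),0.7); out=[]
    for a in np.radians(np.arange(0,360,3)):
        rr=np.arange(R0-w,R0+w,.1)
        P=np.array([w2pix(fn,(xy[0]+x*np.cos(a),xy[1]+x*np.sin(a),z)) for x in rr],np.float32)
        v=cv2.remap(g,P[:,0][None].copy(),P[:,1][None].copy(),1)[0]; dv=np.abs(np.gradient(v)); i=dv.argmax()
        if dv[i]>th: out.append((xy[0]+rr[i]*np.cos(a),xy[1]+rr[i]*np.sin(a)))
    return np.array(out)
def circ(W,x0,R0):
    s=least_squares(lambda q:np.hypot(*(W-q[:2]).T)-q[2],[*x0,R0],loss='soft_l1',f_scale=.3); return s.x.round(2),np.abs(s.fun).mean().round(2),len(W)
E
python3 - <<'E'
from h import *
snap('wrist','w7'); s=readout.observe(); print(s['ee_pos'],s['qpos'],s['t'],R.from_rotvec(s['ee_rot']).as_matrix().round(3).tolist())
for fn in ('w4','w7'):
    print(fn,'mouth pix',w2pix(fn,(559.3,41.3,79)))
    for n,z,R0,w in (('disk',79,18,4),('body',60,28.8,4)):
        x0=(559.3,41.3)
        for _ in range(2): q=circ(edgepts(fn,x0,z,R0,w),x0,R0); x0=q[0][:2]
        print(n,q)
p=s['ee_pos']; print('ring hole', circ(edgepts('w7',p[:2],p[2]+16.7,13,4),p[:2],13))
print('w6 ring', circ(edgepts('w6',(495.6,236.1),123.4+16.7,13,4),(495.6,236.1),13))
E
```

```text
[620.26344185  53.34581037 129.76663941] [-5.33767898e-02  3.73795034e-01  1.49065189e+00  4.94201974e-04
  1.27886167e+00 -1.80014393e+00] 13.1833 [[-0.985, -0.175, -0.002], [-0.175, 0.985, 0.001], [0.002, 0.001, -1.0]]
w4 mouth pix [335.65033991 192.60082371]
disk (array([559.27,  40.61,  18.04]), np.float64(0.1), 120)
body (array([559.07,  41.88,  28.58]), np.float64(0.25), 120)
w7 mouth pix [317.88003832 156.77353012]
disk (array([559.33,  40.5 ,  17.95]), np.float64(0.1), 120)
body (array([559.01,  41.49,  28.52]), np.float64(0.21), 120)
ring hole (array([620.35,  53.26,  12.29]), np.float64(0.45), 119)
w6 ring (array([495.62, 236.48,  12.48]), np.float64(0.16), 120)
```

Bias is under 0.2 mm: the mouth is at (559.1,41.5) and the ring is centred on the TCP. Next I move over the mouth and lower to just above the rim.

play_rows(motion=[[[0,0,0,10,-0.1,0,0.6],[0,0,0,14,-0.2,0,0.6],[0,0,0,14,-0.2,0,0.6],[0,0,0,14,-0.2,0,0.6],[0,0,0,10.3,-0.1,0,0.6],[0,0,0,0,0,0,0.6],[0,0,0,0,0,5,0.6],[0,0,0,0,0,10,0.6],[0,0,0,0,0,12,0.6],[0,0,0,0,0,10,0.6],[0,0,0,0,0,6,0.6],[0,0,0,0,0,3,0.6],[0,0,0,0,0,0,0.6],[0,0,0,0,0,0,0.6]]])

```text
t: 14.35
ee_pos: [560.1, 40.8, 84.1]
ee_rot: [0.276, -3.129, -0.0]
contact_force: [-1.1, 1.6, 0.1]
width: 0.683
grasp_force: 25.0
```

play_rows(motion=[[[0,0,0,0,0,1,0.6],[0,0,0,0,0,1,0.6],[0,0,0,0,0,0.7,0.6],[0,0,0,0,0,0,0.6],[0,0,0,0,0,0,0.6]]])

```text
t: 14.77
ee_pos: [560.1, 40.8, 82.0]
ee_rot: [-0.276, 3.129, -0.0]
contact_force: [0.6, -0.6, -1.9]
width: 0.678
grasp_force: 25.0
```

play_rows(motion=[[[0,0,0,0,0,0.4,0.6],[0,0,0,0,0,0.4,0.6],[0,0,0,0,0,0.4,0.6],[0,0,0,0,0,0,0.6],[0,0,0,0,0,0,0.6]]])

```text
t: 15.18
ee_pos: [560.1, 40.8, 80.7]
ee_rot: [-0.277, 3.129, -0.0]
contact_force: [-0.7, -0.3, 0.6]
width: 0.677
grasp_force: 25.0
```

play_rows(motion=[[[0,0,0,0.4,0.4,0,0.6],[0,0,0,0.4,0.4,0,0.6],[0,0,0,0,0,0.4,0.6],[0,0,0,0,0,0.4,0.6],[0,0,0,0,0,0.4,0.6],[0,0,0,0,0,0,0.6],[0,0,0,0,0,0,0.6]]])

```text
t: 15.77
ee_pos: [559.6, 41.4, 80.4]
ee_rot: [-0.277, 3.128, -0.001]
contact_force: [-1.5, 0.2, 5.8]
width: 0.679
grasp_force: 25.0
```

play_rows(motion=[[[0,0,0,0.3,0,0,0.6],[0,0,0,0.3,0.1,0,0.6],[0,0,0,0,0,0,0.6],[0,0,0,0,0,0,0.6]]])

```text
t: 16.1
ee_pos: [559.5, 41.3, 80.5]
ee_rot: [-0.276, 3.127, -0.001]
contact_force: [-0.3, 0.6, 5.5]
width: 0.675
grasp_force: 25.0
```

```bash
python3 - <<'E'
from h import *
s=readout.observe(); print(s['ee_pos'],s['contact_force'],s['ft_torque'],s['ee_rot'],s['joint_efforts'])
T=R.from_rotvec(s['ee_rot']).as_matrix(); print(T.round(4).tolist())
E
```

```text
[559.47921917  41.34814152  80.45535505] [-0.27355773  0.64390702  5.49897718] [ 0.01690942  0.10149153 -0.0423182 ] [-2.76385356e-01  3.12726279e+00 -6.65964996e-04] [ 1.45367151e-01 -3.48725545e+01 -2.24224126e+01  1.17486874e-01
 -9.48239467e-02  6.60522870e-03]
[[-0.9845, -0.1754, 0.0022], [-0.1754, 0.9845, -0.0002], [-0.0021, -0.0006, -1.0]]
```

The moment puts the contact on the -x rim side, so the ring must go further -x. I'll unload, shift and lower again.

play_rows(motion=[[[0,0,0,0,0,-1,0.6],[0,0,0,0.2,0,-0.8,0.6],[0,0,0,0.2,0,0,0.6],[0,0,0,0,0,0,0.6],[0,0,0,0,0,0.6,0.6],[0,0,0,0,0,0.6,0.6],[0,0,0,0,0,0.6,0.6],[0,0,0,0,0,0,0.6],[0,0,0,0,0,0,0.6]]])

```text
t: 16.85
ee_pos: [557.9, 41.4, 79.1]
ee_rot: [0.277, -3.129, -0.0]
contact_force: [0.3, -0.2, -0.7]
width: 0.675
grasp_force: 25.0
```

```bash
python3 - <<'E'
from h import *
s=readout.observe(); print(s['ee_pos'],s['contact_force'],s['ft_torque'])
E
```

```text
[557.85682497  41.41199203  79.10224739] [ 0.29586085 -0.21890274 -0.65166227] [ 0.09942155 -0.02912369 -0.02445837]
```

play_rows(motion=[[[0,0,0,-0.3,0,0.5,0.6],[0,0,0,-0.2,0,0.5,0.6],[0,0,0,0,0,0.5,0.6],[0,0,0,0,0,0.5,0.6],[0,0,0,0,0,0,0.6],[0,0,0,0,0,0,0.6]]])

```text
t: 17.35
ee_pos: [558.6, 41.4, 77.6]
ee_rot: [-0.277, 3.129, -0.0]
contact_force: [-0.4, -0.1, 0.7]
width: 0.679
grasp_force: 25.0
```

```bash
python3 - <<'E'
from h import *
s=readout.observe(); print(s['ee_pos'],s['contact_force'],s['ft_torque'])
E
```

```text
[558.63780583  41.4125191   77.57232373] [-0.38231681 -0.12430512  0.7165076 ] [ 0.08106845  0.10999857 -0.05280717]
```

play_rows(motion=[[[0,0,0,0,0,0.5,0.6],[0,0,0,0,0,0.5,0.6],[0,0,0,0,0,0.4,0.6],[0,0,0,0,0,0,0.6],[0,0,0,0,0,0,0.6]]])

```text
t: 17.77
ee_pos: [558.9, 41.4, 77.3]
ee_rot: [-0.277, 3.129, -0.0]
contact_force: [-3.3, -0.2, 7.6]
width: 0.678
grasp_force: 25.0
```

```bash
python3 - <<'E'
from h import *
s=readout.observe(); print(s['ee_pos'],s['contact_force'],s['ft_torque'])
E
```

```text
[558.85913716  41.41447408  77.29621102] [-3.28215583 -0.23422203  7.59610674] [0.04744778 0.62941233 0.00918495]
```

Contact at 77.3 means the ring (74.0) rests on the pins. I'll ease off a little and turn clockwise, watching for the drop.

play_rows(motion=[[[0,0,5,0.3,0,0,0.6],[0,0,5,0,0,0,0.6],[0,0,5,0,0,0,0.6],[0,0,0,0,0,0,0.6]]])

```text
t: 18.1
ee_pos: [559.1, 41.0, 77.4]
ee_rot: [0.139, 3.137, -0.001]
contact_force: [-2.8, -1.2, 6.8]
width: 0.681
grasp_force: 25.0
```

play_rows(motion=[[[0,0,5,0,0,0,0.6],[0,0,5,0,0,0,0.6],[0,0,5,0,0,0,0.6],[0,0,0,0,0,0,0.6]]])

```text
t: 18.43
ee_pos: [559.1, 41.1, 77.4]
ee_rot: [0.547, 3.092, -0.0]
contact_force: [-2.0, -0.3, 6.0]
width: 0.676
grasp_force: 25.0
```

play_rows(motion=[[[0,0,5,0,0,0,0.6],[0,0,5,0,0,0,0.6],[0,0,5,0,0,0,0.6],[0,0,0,0,0,0,0.6]]])

```text
t: 18.77
ee_pos: [559.2, 41.4, 77.3]
ee_rot: [0.946, 2.994, 0.001]
contact_force: [-1.5, 0.3, 6.5]
width: 0.681
grasp_force: 25.0
```

play_rows(motion=[[[0,0,5,0,0,0,0.6],[0,0,5,0,0,0,0.6],[0,0,5,0,0,0,0.6],[0,0,0,0,0,0,0.6]]])

```text
t: 19.1
ee_pos: [559.4, 41.5, 77.3]
ee_rot: [1.329, 2.844, 0.002]
contact_force: [-1.0, 0.9, 5.8]
width: 0.679
grasp_force: 25.0
```

play_rows(motion=[[[0,0,5,0,0,0,0.6],[0,0,5,0,0,0,0.6],[0,0,5,0,0,0,0.6],[0,0,0,0,0,0,0.6]]])

```text
t: 19.43
ee_pos: [559.5, 41.5, 77.4]
ee_rot: [1.689, 2.647, 0.003]
contact_force: [-1.4, 0.9, 5.5]
width: 0.677
grasp_force: 25.0
```

play_rows(motion=[[[0,0,5,0,0,0,0.6],[0,0,5,0,0,0,0.6],[0,0,5,0,0,0,0.6],[0,0,0,0,0,0,0.6]]])

```text
t: 19.77
ee_pos: [559.3, 41.5, 77.3]
ee_rot: [2.02, 2.404, 0.003]
contact_force: [-0.7, 1.0, 6.6]
width: 0.678
grasp_force: 25.0
```

play_rows(motion=[[[0,0,5,0,0,0,0.6],[0,0,5,0,0,0,0.6],[0,0,5,0,0,0,0.6],[0,0,0,0,0,0,0.6]]])

```text
t: 20.1
ee_pos: [558.5, 41.6, 75.8]
ee_rot: [2.316, 2.123, 0.001]
contact_force: [0.0, -0.2, -1.3]
width: 0.677
grasp_force: 25.0
```

```bash
python3 - <<'E'
from h import *
s=readout.observe(); print(s['ee_pos'],s['contact_force'],s['ft_torque'],s['qpos'],s['ee_rot'])
E
```

```text
[558.51514541  41.64046025  75.77442305] [ 0.00133494 -0.18350689 -1.33221805] [ 0.01183286 -0.13211258 -0.02881592] [-8.03921565e-02  3.15121657e-01  1.69506646e+00  5.10442969e-04
  1.13071986e+00  6.32360357e-03] [2.31573285e+00 2.12268850e+00 1.26338554e-03]
```

It dropped: the force vanished and z is 75.8. I'll lower it through the gap.

play_rows(motion=[[[0,0,0,0,0,0.8,0.6],[0,0,0,0,0,0.8,0.6],[0,0,0,0,0,0.8,0.6],[0,0,0,0,0,0.8,0.6],[0,0,0,0,0,0.8,0.6],[0,0,0,0,0,0,0.6],[0,0,0,0,0,0,0.6]]])

```text
t: 20.68
ee_pos: [558.5, 41.5, 71.9]
ee_rot: [2.314, 2.125, 0.001]
contact_force: [1.5, 1.8, -1.4]
width: 0.678
grasp_force: 25.0
```

play_rows(motion=[[[0,0,0,0,0,0.7,0.6],[0,0,0,0,0,0.7,0.6],[0,0,0,0,0,0.5,0.6],[0,0,0,0,0,0,0.6],[0,0,0,0,0,0,0.6]]])

```text
t: 21.1
ee_pos: [558.6, 41.5, 70.5]
ee_rot: [2.314, 2.124, 0.001]
contact_force: [-0.2, 0.9, 2.4]
width: 0.678
grasp_force: 25.0
```

```bash
python3 - <<'E'
from h import *
s=readout.observe(); print(s['ee_pos'],s['contact_force'],s['ft_torque'])
E
```

```text
[558.63735991  41.47598047  70.53671389] [-0.22806175  0.86471777  2.4492533 ] [ 0.33625195 -0.05470162  0.03561889]
```

play_rows(motion=[[[0,0,5,0,0,0.2,0.6],[0,0,5,0,0,0.4,0.6],[0,0,5,0,0,0.46,0.6],[0,0,5,0,0,0.46,0.6],[0,0,0,0,0,0,0.6]]])

```text
t: 21.52
ee_pos: [559.3, 41.5, 69.9]
ee_rot: [2.65, 1.685, 0.003]
contact_force: [-0.1, 1.2, 6.2]
width: 0.68
grasp_force: 25.0
```

```bash
cat > o.py <<'E'
from h import *
s=readout.observe(); T=R.from_rotvec(s['ee_rot']).as_matrix()
print(s['ee_pos'].round(2),s['contact_force'].round(2),s['ft_torque'].round(3),'yaw',np.degrees(np.arctan2(T[1,1],T[0,1])).round(1),'q6',s['qpos'][5].round(3),'jt6',s['joint_efforts'][5].round(3),s['width'],s['t'])
E
python3 o.py
```

```text
[559.29  41.54  69.94] [-0.06  1.2   6.25] [ 0.414  0.144 -0.119] yaw -25.1 q6 0.357 jt6 0.341 0.6796489787512637 21.5167
```

play_rows(motion=[[[0,0,5,0,0,0.2,0.6],[0,0,5,0,0,0.3,0.6],[0,0,5,0,0,0.4,0.6],[0,0,0,0,0,0,0.6]]])

```text
t: 21.85
ee_pos: [559.2, 41.4, 68.6]
ee_rot: [2.846, 1.327, 0.003]
contact_force: [-0.1, 1.4, 4.6]
width: 0.681
grasp_force: 25.0
```

```bash
python3 o.py
```

```text
[559.21  41.42  68.56] [-0.12  1.4   4.62] [ 0.312 -0.122 -0.145] yaw -40.0 q6 0.617 jt6 0.46 0.6809202904110448 21.85
```

play_rows(motion=[[[0,0,5,0,0,0.46,0.6],[0,0,5,0,0,0.46,0.6],[0,0,5,0,0,0.46,0.6],[0,0,5,0,0,0.46,0.6],[0,0,0,0,0,0,0.6]]])

```text
t: 22.27
ee_pos: [559.5, 41.3, 66.7]
ee_rot: [3.033, 0.816, 0.004]
contact_force: [1.7, 1.3, 4.4]
width: 0.678
grasp_force: 25.0
```

```bash
python3 o.py
```

```text
[559.46  41.28  66.67] [1.7  1.26 4.37] [ 0.306 -0.251 -0.074] yaw -59.9 q6 0.965 jt6 0.431 0.67806148140926 22.2667
```

play_rows(motion=[[[0,0,5,0,0,0.46,0.6],[0,0,5,0,0,0.46,0.6],[0,0,0,0,0,0,0.6]]])

```text
t: 22.52
ee_pos: [559.6, 41.2, 65.8]
ee_rot: [3.092, 0.55, 0.004]
contact_force: [0.9, 1.1, 4.8]
width: 0.676
grasp_force: 25.0
```

```bash
python3 o.py
```

```text
[559.58  41.18  65.84] [0.86 1.13 4.75] [ 0.179 -0.228 -0.115] yaw -69.8 q6 1.138 jt6 0.385 0.6759061060301667 22.5167
```

play_rows(motion=[[[0,0,4,0,0,0.3,0.6],[0,0,4,0,0,0.2,0.6],[0,0,0,0,0,0,0.6]]])

```text
t: 22.77
ee_pos: [559.5, 41.0, 65.7]
ee_rot: [3.123, 0.334, 0.004]
contact_force: [1.0, 0.8, 7.4]
width: 0.676
grasp_force: 25.0
```

```bash
python3 o.py
```

```text
[559.54  40.97  65.74] [1.   0.8  7.45] [ 0.208  0.057 -0.048] yaw -77.8 q6 1.277 jt6 0.36 0.6764262695750233 22.7667
```

play_rows(motion=[[[0,0,4,0,0,0,0.6],[0,0,0,0,0,0,0.6]]])

```text
t: 22.93
ee_pos: [559.6, 41.0, 65.8]
ee_rot: [3.132, 0.225, 0.004]
contact_force: [0.1, 0.1, 7.8]
width: 0.679
grasp_force: 25.0
```

```bash
python3 o.py
```

```text
[559.58  40.96  65.77] [0.15 0.1  7.79] [ 0.159 -0.007 -0.086] yaw -81.8 q6 1.347 jt6 0.321 0.6785997283886525 22.9333
```

The ring stopped descending (z 65.75, so ring about 62.4 mm) while force no longer falls with turning: the lip is on the disk. I'll unload, release and retreat.

play_rows(motion=[[[0,0,0,0,0,-0.5,0.6],[0,0,0,0,0,-0.5,0.6],[0,0,0,0,0,0,0.6],[0,0,0,0,0,0,0.2],[0,0,0,0,0,0,0],[0,0,0,0,0,0,0],[0,0,0,0,0,0,0],[0,0,0,0,0,0,0],[0,0,0,0,0,-8,0],[0,0,0,0,0,-20,0],[0,0,0,0,0,-25,0],[0,0,0,-20,0,-25,0],[0,0,0,-20,0,0,0],[0,0,0,-20,0,0,0],[0,0,0,0,0,0,0],[0,0,0,0,0,0,0]]])

```text
t: 24.27
ee_pos: [498.6, 33.0, 144.0]
ee_rot: [3.134, 0.222, 0.002]
contact_force: [-0.0, 0.7, -0.0]
width: 0.997
grasp_force: 0.0
```

```bash
python3 o.py; python3 - <<'E'
from h import *
snap('wrist','w8')
for n,xy,z,R0,w in (('hole',(559.2,41.3),82,13,3),('post',(559.3,40.6),99,7,2)):
    for _ in range(2): q=circ(edgepts('w8',xy,z,R0,w),xy,R0); xy=q[0][:2]
    print(n,q,w2pix('w8',(*xy,z)))
# height fit: octagon apothem scale via outer contour
c=w2pix('w8',(559.2,41.3,82)).round().astype(int); print(c)
E
```

```text
[498.64  32.99 143.97] [-0.01  0.66 -0.02] [ 0.022  0.14  -0.028] yaw -81.9 q6 1.322 jt6 -0.01 0.9974828891554776 24.2667
hole (array([557.92,  41.4 ,  12.87]), np.float64(0.47), 110) [321.5010515  159.93290522]
post (array([559.33,  40.93,   7.27]), np.float64(0.28), 120) [322.7936496  159.08575924]
[322 158]
```

```bash
python3 -c "
from station import r
print(r.hand_in())"
```

```text
the job is handed in; nothing more can be done
None
```

The job is handed in with no verdict returned: the disk is seated flat, the ring is screwed down onto it to about 62.4 mm (62 is home) and released, and I stopped at lip contact without tightening further.

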